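# Fetch the plunger cup from the back of the cubby

### The job

The red plunger cup stands at the back of the plywood cubby: first move the refill bottle and the glass jar in front of it onto the lazy Susan, then put the plunger cup in the blue caddy, and only then put the bottle back on its round green coaster and the jar back on its square yellow coaster, each standing wholly on it. Keep everything upright, set each thing down gently without dropping it, and leave the brush, the tub and the sink stopper where they are.

Things in the scene. Friction and masses are not known exactly. Their poses are not given: they have to be found in the camera images.
- bottle_mid (a point): Refill bottle: white, round, 50 mm across and straight-sided up to 98 mm above its foot, green label band, green cap 30 mm across on top, 130 mm tall in all, about 180 g. The point is on its axis half-way up (65 mm above the foot), z up. Best gripped on the body 80 to 90 mm above the foot. At the start it stands on its green coaster.
- jar_mid (a point): Glass jar: round, clear, 54 mm across and straight-sided up to 76 mm above its foot, then a closed yellow lid 50 mm across from 80 to 96 mm (the lid is fast to the jar), about 250 g. The point is on its axis half-way up (48 mm above the foot), z up. Best gripped 60 to 68 mm above the foot. At the start it stands on its yellow coaster.
- plunger_mid (a point): Plunger cup: hard red silicone bell 68 mm across at its foot, narrowing to an upright neck 26 mm across from 50 to 85 mm above the foot (the top), about 90 g. The point is on its axis half-way up (42.5 mm above the foot), z up; grip the neck, 60 to 75 mm above the foot. It starts on the floor of the cubby, 6 mm above the table, behind and between bottle and jar.
- coaster_green: Home of the bottle: fixed round green coaster, 76 mm across, 4 mm thick, on the cubby's floor; origin at the centre of its underside (its top is 4 mm above). The cubby (plywood, 226 mm wide, 185 mm deep, open towards the robot, white floor 6 mm thick) has walls 45 mm high at left, right and back.
- coaster_yellow: Home of the jar: fixed square yellow coaster, 74 mm by 74 mm, 4 mm thick, on the cubby's floor; origin at the centre of its underside (its top is 4 mm above). Its centre is about 106 mm from the green coaster's; which is left and which is right varies.
- susan_top (a point): Lazy Susan, the side area: white plastic disc 210 mm across whose top is 25 mm above the table; it spins freely about its centre on a fixed foot. The point is the centre of its top face. Empty at the start.
- caddy_floor (a point): Blue caddy, fixed, an open-topped box 150 mm (its x) by 140 mm (its y) and 45 mm high, walls and floor 5 mm thick, a low loop handle outside each y side, 40 mm above the table. The point is the centre of its inner floor, 5 mm above the table. Empty at the start.
- brush_mid (a point): Bystander: chrome tap-cleaning brush with black bristles, lying flat, 160 mm long, 26 mm wide, 18 mm high; the point is near its middle, 9 mm above the table, x along the brush towards the bristles.
- tub_mid (a point): Bystander: grey round tub with an orange lid, 76 mm across, 69 mm tall; the point is at its centre, 34.5 mm above the table.
- stopper_mid (a point): Bystander: black rubber sink stopper with a steel knob, 48 mm across, 26 mm tall, on the table between robot and cubby; the point is at its centre, 13 mm above the table.
Mind the look-alikes: they are no part of the job. There is more than one size of the part that bears jar_mid; the job needs the smallest. Of the things like the part that bears plunger_mid, leave any that is purple; of the rest the larger one is meant.

How it is judged:
By the outcome, as a careful person would: the job done as asked, in the order asked, and still so for the second after the job is handed in, with the robot touching nothing.
It also fails if it takes over 128 s, if anything falls off the work surface, if the arm or the gripper's body presses on something with over 40 N, if the wrist force passes 120 N, or if a joint passes its speed limit or range.

### The arm

A 6-joint arm with a two-finger parallel gripper is mounted at the origin on the work surface. World frame = base frame: x ahead of the robot, y to its left, z up, the work surface at z = 0. Lengths are in m, angles in degrees, forces in N, time in s.
With the tool pointing down it reaches from about 0.275 to 0.85 m from the base axis. Payload 5.2 kg.
Tool frame: the origin (TCP) lies at the very end of the fingers, on their centre line; the grasp point (between the pads) lies 19 mm behind it; z points along the fingers, y is the line along which they close (so a half turn about z gives the same grasp; the last joint's range is limited). The gripper opens to 85 mm and grips with 20 to 120 N. Pads are 22 mm wide; open, the fingers measure 114 mm over their backs; the gripper's body (76 mm by 85 mm) begins 54 mm behind the grasp point. The pads swing forward as they close: fully open they stand 13 mm farther back than shut.
Start: joints at [62.693, 14.817, 87.949, -0, 77.235, -11.62], TCP at [0.149, 0.53, 0.231] pointing down, gripper open.
Joint ranges: [-179.93, 179.93], [-52.35, 119.4], [10.71, 147.94], [-69.91, 249.91], [12.55, 155.21], [-178.61, 178.61]. Speed limits (degrees/s): [147.25, 147.25, 180, 180, 180, 180].

### API

Orientations are given as a 3x3 rotation matrix whose columns are the frame's x, y, z axes.
In Python, from cell import env gives the robot as it stands.
- The arm moves only by the shell command python3 -m jog 'ROWS'. ROWS is JSON, a list of rows, each an object with "linear": the shift along the tool's x, y, z as a fraction of full scale, a list of three; "delta_rot": the turn, a rotation vector about the tool's x, y, z as a fraction of full scale, a list of three; "gripper": the closure, from -1 (fully open) to 1 (shut). A call has 1 to 12 rows; each row shifts and turns the commanded pose from where the row before left it, along the tool's axes as they then stand; what a row does not reach is not made up. Full scale, the value 1, is 750 mm for a shift and 60 degrees for a turn. A row lasts 1/10 s, in which the tool goes at most 50 mm and 8.59 degrees, less where a joint would pass 70% of its speed; a pose out of reach is approached as far as the arm can. A call with a number of a shift or a turn outside -1 to 1 is refused whole. A call with a gripper value outside its range is refused whole. The fingers move at their own pace and stop on an object; the grip force is fixed at half the most. Time passes only in rows, so rows that do not move let the fingers close. It gives the time, the measured TCP pose, the force, the opening and the grip force at its end, in the units of the state.
- env.get_obs(): the state, without advancing time (a new reading comes with each control period).
- env.snapshot(name): name is "scene" or "top" or "wrist"; returns the picture (384x512x3 uint8, red, green, blue); there is no depth.
- env.camera_params(name): a dict with "K" (3x3 intrinsics, pixels), "k1" (the pictures are not rectified: a ray, as slopes to the right and down, at radius r is drawn at 1 + k1 r^2 times it, then the intrinsics apply), "world_to_cam" (4x4, takes a point from world to camera coordinates). Camera axes: x right, y down, z forward; pixel columns grow to the right and rows downward; lengths in m; the calibration is good to about 2 mm. A picture is of the moment at which its call begins: read the wrist's pose just before it. camera_params takes no time and is no camera call; for the wrist camera it gives the pose at the moment of the call.
- env.hand_in(): hands the job in; it is judged then, once.
The state is a dict: "time": time; "joints": joint angles; "qd": joint speeds; "joint_efforts": joint torques, N m; "eef_pos": TCP position; "tcp_rot": TCP orientation; "force": force on the tool from outside, world axes, zero at the start; "ft_torque": the same for the moment, N m; "finger_gap": finger opening in m; "grip_force": force on a finger pad.
Only numpy, scipy, OpenCV 4.12 (cv2) and the standard library are available. Lean on these libraries where they do the work, as an engineer would, in place of code of your own. Each camera call takes 0.05 s, during which the arm holds its last target. There are 200 camera calls.

## Working session

There is one attempt and no reset: what is moved stays moved. The work goes in short steps, Python scripts to look and compute and a shell command to move; the robot and the scene stay as the last step left them, time stands still between calls to the robot, and variables do not carry over. Pictures are saved under pics/ and viewed, at most 14 in all, crops included, and the job is handed in when it is done.

```bash
mkdir -p pics; ls
cat > h.py <<'E'
import numpy as np, cv2
from cell import env
def snap(n,f):
    p=env.camera_params(n); im=env.snapshot(n); cv2.imwrite(f'pics/{f}.png',im[:,:,::-1]); np.save(f'pics/{f}.npy',np.array([p['K'],p['k1'],p['world_to_cam']],dtype=object),allow_pickle=True)
    return im,p
def load(f):
    a=np.load(f'pics/{f}.npy',allow_pickle=True); return cv2.imread(f'pics/{f}.png')[:,:,::-1],dict(K=np.array(a[0],float),k1=float(a[1]),world_to_cam=np.array(a[2],float))
def ray(p,uv):
    K=np.array(p['K']);T=np.array(p['world_to_cam'])
    d=np.array([p['k1'],0,0,0,0]);q=np.array([(uv[0]-K[0,2])/K[0,0],(uv[1]-K[1,2])/K[1,1]]);r=q.copy()
    for _ in range(30): r=q/(1+p['k1']*(r@r))
    R=T[:3,:3];return -R.T@T[:3,3],R.T@np.array([*r,1])
def onz(p,uv,z):
    c,d=ray(p,uv);return c+d*(z-c[2])/d[2]
def proj(p,X):
    T=np.array(p['world_to_cam']);x=T[:3,:3]@X+T[:3,3];x=x[:2]/x[2];x=x*(1+p['k1']*(x@x));K=np.array(p['K']);return K[:2,:2]@x+K[:2,2]
E
python3 - <<'E'
from h import *
for n in("scene","top"):
    im,p=snap(n,n+'0');c,_=ray(p,(256,192));print(n,c.round(3),p['k1'],np.array(p['K'])[0,0])
    cv2.imwrite(f'pics/{n}0v.png',cv2.resize(im[:,:,::-1],(800,600),interpolation=cv2.INTER_CUBIC))
o=env.get_obs();print(o['eef_pos'],np.array(o['tcp_rot']).round(3),o['finger_gap'],o['time'])
E
```

```text
pics
scene [1.339 0.123 0.919] -0.007103758259687551 479.753830810811
top [4.100e-01 1.000e-03 1.142e+00] 0.05570679063105007 429.5668596758935
[0.14844944 0.52908623 0.23054798] [[-0.963  0.27  -0.001]
 [ 0.27   0.963 -0.002]
 [ 0.    -0.002 -1.   ]] 0.08550370937915829 0.1
```

View pics/scene0v.png

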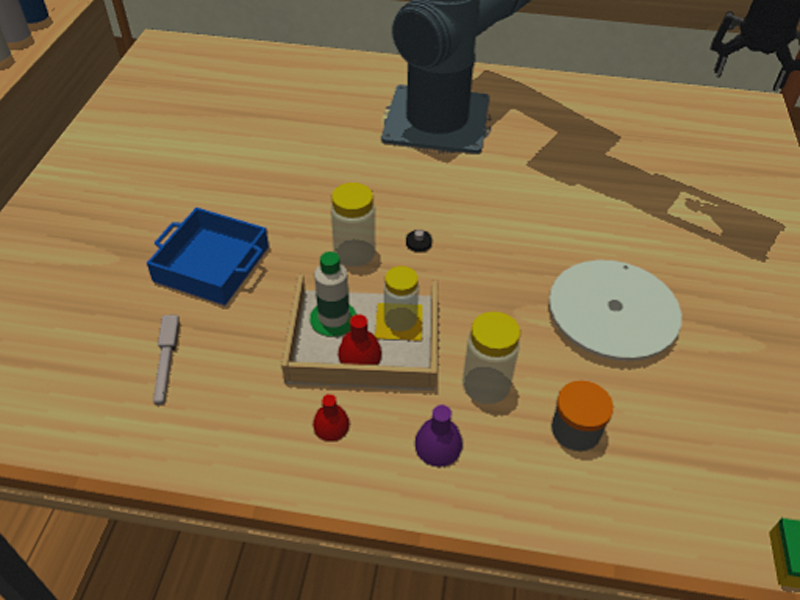

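View pics/top0v.png

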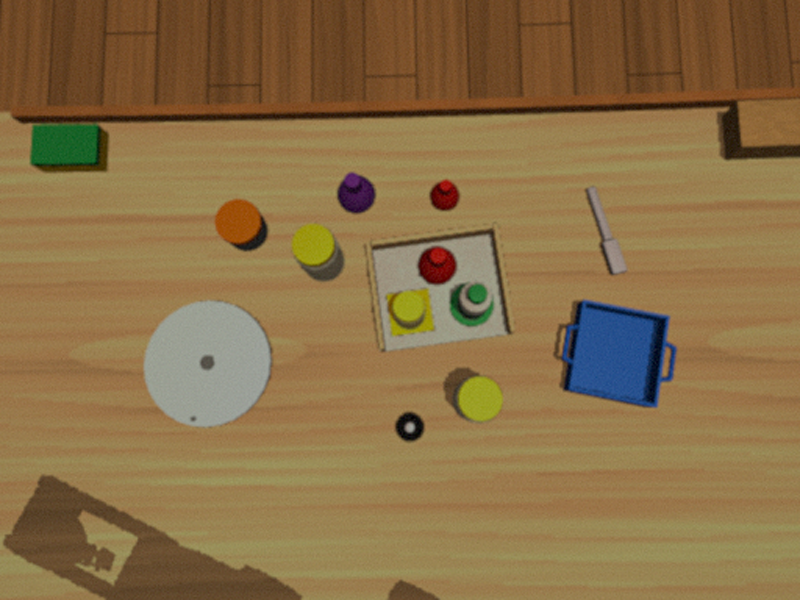

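The scene view shows the bottle at (332,295), the small jar at (401,300) and the large red plunger at (360,345) inside the cubby. The decoys are two large jars, a small red plunger and a purple one, all outside it. In the top view the Susan is at (208,363) on the robot's left and the caddy is at (615,353) on its right.

```bash
cat > m.py <<'E'
from h import *
def comps(im,lo,hi,amin=40):
    hsv=cv2.cvtColor(np.ascontiguousarray(im),cv2.COLOR_RGB2HSV);m=cv2.inRange(hsv,np.array(lo),np.array(hi))
    n,l,s,c=cv2.connectedComponentsWithStats(m);return [(c[i].round(1),s[i].tolist(),l==i) for i in range(1,n) if s[i][4]>=amin]
E
python3 - <<'E'
from m import *
R={'green':((50,80,40),(85,255,255)),'yellow':((24,170,60),(34,255,255)),'blue':((100,120,40),(125,255,255)),'red':((0,200,60),(6,255,255)),'red2':((174,150,60),(180,255,255)),'white':((0,0,150),(180,50,255)),'white2':((35,0,130),(110,70,255)),'orange':((7,220,100),(15,255,255)),'black':((0,0,0),(180,255,40))}
for n in('top0','scene0'):
    im,p=load(n)
    for k,v in R.items():
        for c,s,_ in comps(im,*v): print(n,k,c,s,onz(p,c,0.01)[:2].round(3), onz(p,c,.1)[:2].round(3))
im,p=load('top0');hs=cv2.cvtColor(np.ascontiguousarray(im),cv2.COLOR_RGB2HSV)
for u,v in[(133,232),(125,225),(300,200),(262,197),(303,187),(280,166),(280,172),(307,195),(290,160)]: print(u,v,hs[v,u])
E
```

```text
top0 green [41.2 92.3] [20, 80, 44, 26, 1068] [0.883 0.617] [0.845 0.568]
top0 green [299.  199.1] [288, 183, 28, 26, 224] [ 0.571 -0.084] [ 0.558 -0.078]
top0 green [305.2 187.4] [299, 182, 13, 12, 120] [ 0.602 -0.102] [ 0.587 -0.094]
top0 yellow [200.  156.3] [187, 143, 27, 27, 584] [0.694 0.18 ] [0.671 0.166]
top0 yellow [263. 199.] [250, 185, 27, 30, 564] [0.573 0.011] [0.56  0.011]
top0 yellow [306.9 254.6] [293, 241, 29, 28, 643] [ 0.425 -0.1  ] [ 0.424 -0.092]
top0 blue [394.1 225.8] [360, 193, 72, 67, 3369] [ 0.496 -0.329] [ 0.489 -0.303]
top0 red [284.4 124.6] [276, 116, 17, 18, 196] [ 0.777 -0.051] [ 0.748 -0.047]
top0 red [279.5 169.5] [268, 159, 23, 22, 329] [ 0.652 -0.035] [ 0.633 -0.032]
top0 white [281.7 185.7] [239, 151, 84, 73, 2449] [ 0.608 -0.039] [ 0.592 -0.036]
top0 white [393.4 164.5] [388, 155, 12, 19, 119] [ 0.659 -0.338] [ 0.639 -0.311]
top0 white [131.8 232.3] [92, 192, 80, 81, 4894] [0.492 0.358] [0.485 0.33 ]
top0 white2 [132.6 232.4] [93, 193, 80, 80, 4659] [0.492 0.356] [0.485 0.328]
top0 orange [151.9 141.4] [138, 128, 29, 28, 582] [0.738 0.311] [0.712 
[... 1991 characters left out ...]
  -1.021] [-0.111 -0.908]
scene0 black [281.5  43.6] [252, 0, 87, 85, 2880] [-0.187 -0.017] [-0.036 -0.003]
scene0 black [488.8  20.7] [455, 0, 57, 58, 1562] [-0.506  0.747] [-0.324  0.685]
scene0 black [267.6 154.9] [260, 148, 16, 13, 139] [0.388 0.017] [0.482 0.028]
scene0 black [216.7 196.7] [210, 190, 13, 13, 99] [ 0.562 -0.087] [ 0.639 -0.066]
scene0 black [355.9 272. ] [354, 264, 6, 18, 49] [0.725 0.266] [0.786 0.252]
scene0 black [ 11.8 369.4] [0, 343, 36, 41, 757] [ 1.058 -0.374] [ 1.086 -0.325]
133 232 [30 34 83]
125 225 [ 45  13 159]
300 200 [22 64 60]
262 197 [ 30 213 159]
303 187 [ 66 162 115]
280 166 [  1 204 166]
280 172 [  1 233 118]
307 195 [ 26  40 148]
290 160 [ 23  47 157]
```

Run:
```python
from m import *
im,p=load('top0');sc,ps=load('scene0')
hs=cv2.cvtColor(np.ascontiguousarray(im),cv2.COLOR_RGB2HSV)
print('cap',onz(p,(305.2,187.4),.138))
def tri(a,b):
    c1,d1=ray(p,a);c2,d2=ray(ps,b);A=np.c_[d1,-d2];t=np.linalg.lstsq(A,c2-c1,rcond=None)[0];P,Q=c1+t[0]*d1,c2+t[1]*d2;return ((P+Q)/2).round(4),(np.linalg.norm(P-Q)*1e3).round(1)
print('cap tri',tri((305.2,187.4),(210.7,164.5)))
print('bigjar',tri((306.9,254.6),(224.9,123.5)),tri((200,156.3),(316.8,208)))
print('susan',onz(p,(132,232.3),.025),onz(ps,(393.5,197.3),.025))
print('stopper',onz(p,(261.7,272.7),.01)[:2])
# green coaster fit circle: ground-projected outline of coaster mask
_,_,m=comps(im,(50,80,40),(85,255,255))[1]
c=max(cv2.findContours(m.astype(np.uint8),0,1)[0],key=len)[:,0]
g=np.array([onz(p,u,.01)[:2] for u in cv2.convexHull(c)[:,0].astype(float)]);print('green circ',cv2.minEnclosingCircle(g.astype(np.float32)))
_,_,m=[q for q in comps(im,(24,170,60),(34,255,255)) if abs(q[0][0]-263)<3][0]
c=max(cv2.findContours(m.astype(np.uint8),0,1)[0],key=len)[:,0]
g=np.array([onz(p,u,.01)[:2] for u in cv2.convexHull(c)[:,0].astype(float)]);print('yellow rect',cv2.minAreaRect(g.astype(np.float32)))
_,_,m=comps(im,(100,120,40),(125,255,255))[0]
c=max(cv2.findContours(cv2.morphologyEx(m.astype(np.uint8),cv2.MORPH_OPEN,np.ones((9,9))),0,1)[0],key=len)[:,0]
g=np.array([onz(p,u,.045)[:2] for u in c.astype(float)]);print('caddy',cv2.minAreaRect(g.astype(np.float32)))
cr=im[140:232,230:335][:,:,::-1];cv2.imwrite('pics/crop.png',cv2.resize(cr,None,fx=6,fy=6,interpolation=cv2.INTER_CUBIC))
```

```text
cap [ 0.58045986 -0.09018965  0.138     ]
cap tri (array([ 0.5801, -0.0906,  0.1409]), np.float64(1.3))
bigjar (array([ 0.4236, -0.0899,  0.1339]), np.float64(2.0)) (array([0.6623, 0.1598, 0.1351]), np.float64(0.5))
susan [0.49082312 0.35278052 0.025     ] [0.49815743 0.35141342 0.025     ]
stopper [0.38090248 0.01833788]
green circ ((0.5830073952674866, -0.09062161296606064), 0.037035830318927765)
yellow rect ((0.5721660852432251, 0.01415664330124855), (0.07022833079099655, 0.07021928578615189), 7.314578056335449)
caddy ((0.49527880549430847, -0.31416013836860657), (0.13002878427505493, 0.1488470882177353), 77.56124114990234)
```

View pics/crop.png

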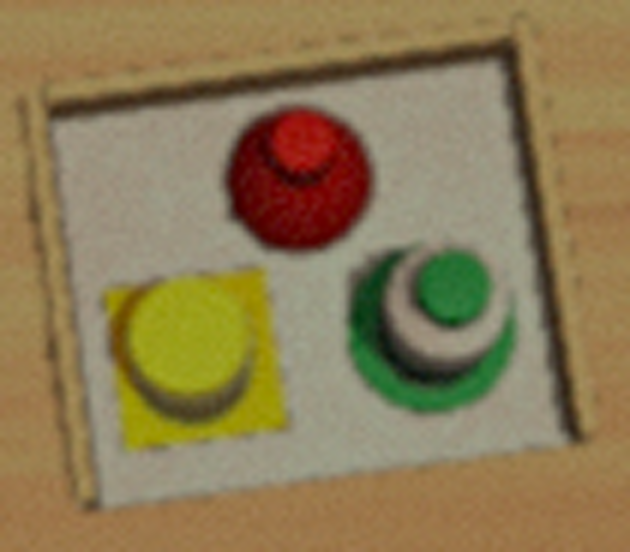

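The crop shows the jar lid centre at (188,332), the plunger neck top at (302,141) and the cap at (452,287). The coaster centres come out 105 mm apart, which matches the 106 mm given.

```bash
python3 - <<'E'
from m import *
im,p=load('top0')
print('jar',onz(p,(261.3,195.3),.106),'pl',onz(p,(280.3,163.5),.091))
E
python3 -m jog '[{"linear":[0,0,0],"delta_rot":[0,0,-0.13],"gripper":-1},{"linear":[0,0,0],"delta_rot":[0,0,-0.13],"gripper":-1},{"linear":[0,0,0],"delta_rot":[0,0,0],"gripper":-1}]'; python3 -c "
from cell import env;import numpy as np;print(np.array(env.get_obs()['tcp_rot']).round(3))"
```

```text
jar [0.56857848 0.01443044 0.106     ] pl [ 0.65039156 -0.03438583  0.091     ]
time: 0.4
eef_pos: [0.1485, 0.5293, 0.2308]
tcp_rot: [[-1.0, 0.0, -0.0], [0.0, 1.0, -0.001], [0.0, -0.001, -1.0]]
force: [1.0, 0.3, 0.3]
finger_gap: 0.0856
grip_force: 0.0
[[-1.     0.    -0.   ]
 [ 0.     1.    -0.001]
 [ 0.    -0.001 -1.   ]]
```

```bash
python3 -m jog '[{"linear":[-0.036,-0.0516,0],"delta_rot":[0,0,0],"gripper":-1},{"linear":[-0.036,-0.0516,0],"delta_rot":[0,0,0],"gripper":-1},{"linear":[-0.036,-0.0516,0],"delta_rot":[0,0,0],"gripper":-1},{"linear":[-0.036,-0.0516,0],"delta_rot":[0,0,0],"gripper":-1},{"linear":[-0.036,-0.0516,0],"delta_rot":[0,0,0],"gripper":-1},{"linear":[-0.036,-0.0516,0],"delta_rot":[0,0,0],"gripper":-1},{"linear":[-0.036,-0.0516,0],"delta_rot":[0,0,0],"gripper":-1},{"linear":[-0.036,-0.0516,0],"delta_rot":[0,0,0],"gripper":-1},{"linear":[-0.036,-0.0516,0],"delta_rot":[0,0,0],"gripper":-1},{"linear":[-0.036,-0.0516,0],"delta_rot":[0,0,0],"gripper":-1},{"linear":[-0.036,-0.0516,0],"delta_rot":[0,0,0],"gripper":-1},{"linear":[-0.036,-0.0516,0],"delta_rot":[0,0,0],"gripper":-1}]'; python3 -m jog '[{"linear":[-0.036,-0.0516,0],"delta_rot":[0,0,0],"gripper":-1},{"linear":[-0.036,-0.0516,0],"delta_rot":[0,0,0],"gripper":-1},{"linear":[-0.036,-0.0516,0],"delta_rot":[0,0,0],"gripper":-1},{"linear":[-0.036,-0.0516,0],"delta_rot":[0,0,0],"gripper":-1},{"linear":[0,0,0],"delta_rot":[0,0,0],"gripper":-1},{"linear":[0,0,0],"delta_rot":[0,0,0],"gripper":-1}]'
python3 - <<'E'
from m import *
im,p=snap('wrist','w1');o=env.get_obs();print(o['eef_pos'],proj(p,np.array([.580,-.0903,.14])),proj(p,np.array([.5686,.0144,.106])),proj(p,np.array([.6504,-.0344,.091])))
E
```

```text
time: 1.6
eef_pos: [0.4727, 0.0628, 0.2313]
tcp_rot: [[-1.0, 0.006, 0.0], [0.006, 1.0, 0.0], [-0.0, 0.0, -1.0]]
force: [0.2, 1.3, -0.2]
finger_gap: 0.0852
grip_force: 0.0
time: 2.2
eef_pos: [0.5796, -0.0912, 0.2302]
tcp_rot: [[-1.0, 0.007, -0.002], [0.007, 1.0, 0.001], [0.002, 0.001, -1.0]]
force: [-0.5, 0.3, 0.1]
finger_gap: 0.0853
grip_force: 0.0
[ 0.57918612 -0.09013116  0.23058357] [263.42068142 196.29390072] [376.67517722 171.91728729] [316.76362018 244.27419688]
```

View pics/w1.png

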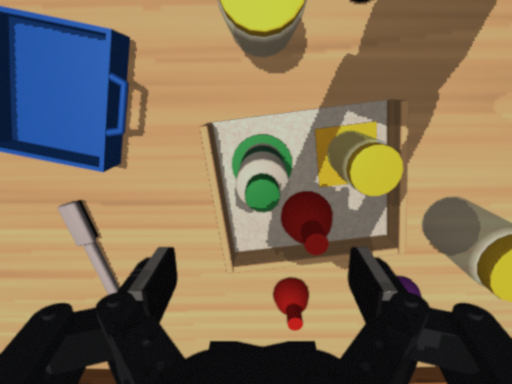

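The cap appears at (263,192), the jar lid at (375,170) and the plunger top at (316,243). All three sit within 4 px of prediction, so I'll descend on the bottle.

```bash
python3 -m jog '[{"linear":[0,0,0.05],"delta_rot":[0,0,0],"gripper":-1},{"linear":[0,0,0.05],"delta_rot":[0,0,0],"gripper":-1},{"linear":[0,0,0.05],"delta_rot":[0,0,0],"gripper":-1},{"linear":[0,0,0.036],"delta_rot":[0,0,0],"gripper":-1},{"linear":[0,0,0.02],"delta_rot":[0,0,0],"gripper":-1},{"linear":[0,0,0],"delta_rot":[0,0,0],"gripper":-1}]'; python3 -m jog '[{"linear":[0,0,0],"delta_rot":[0,0,0],"gripper":-0.2},{"linear":[0,0,0],"delta_rot":[0,0,0],"gripper":0.1},{"linear":[0,0,0],"delta_rot":[0,0,0],"gripper":0.4},{"linear":[0,0,0],"delta_rot":[0,0,0],"gripper":1},{"linear":[0,0,0],"delta_rot":[0,0,0],"gripper":1},{"linear":[0,0,0],"delta_rot":[0,0,0],"gripper":1}]'
```

```text
time: 2.85
eef_pos: [0.5772, -0.088, 0.0747]
tcp_rot: [[-1.0, 0.001, -0.005], [0.001, 1.0, 0.002], [0.005, 0.002, -1.0]]
force: [-0.9, 0.6, 1.2]
finger_gap: 0.0854
grip_force: 0.0
time: 3.45
eef_pos: [0.581, -0.0906, 0.0789]
tcp_rot: [[-1.0, 0.002, 0.003], [0.002, 1.0, -0.001], [-0.003, -0.001, -1.0]]
force: [-0.3, -0.1, 6.7]
finger_gap: 0.048
grip_force: 62.3
```

```bash
python3 -m jog '[{"linear":[0,0,-0.02],"delta_rot":[0,0,0],"gripper":1},{"linear":[0,0,-0.05],"delta_rot":[0,0,0],"gripper":1},{"linear":[0,0,-0.05],"delta_rot":[0,0,0],"gripper":1},{"linear":[0,0,-0.05],"delta_rot":[0,0,0],"gripper":1},{"linear":[0,0,-0.03],"delta_rot":[0,0,0],"gripper":1},{"linear":[0,0,-0.01],"delta_rot":[0,0,0],"gripper":1}]'; python3 -m jog '[{"linear":[0.005,0.03,0],"delta_rot":[0,0,0],"gripper":1},{"linear":[0.0106,0.06,0],"delta_rot":[0,0,0],"gripper":1},{"linear":[0.0106,0.06,0],"delta_rot":[0,0,0],"gripper":1},{"linear":[0.0106,0.06,0],"delta_rot":[0,0,0],"gripper":1},{"linear":[0.0106,0.06,0],"delta_rot":[0,0,0],"gripper":1},{"linear":[0.0106,0.06,0],"delta_rot":[0,0,0],"gripper":1},{"linear":[0.0106,0.06,0],"delta_rot":[0,0,0],"gripper":1},{"linear":[0.0106,0.06,0],"delta_rot":[0,0,0],"gripper":1},{"linear":[0.0106,0.06,0],"delta_rot":[0,0,0],"gripper":1},{"linear":[0.0106,0.06,0],"delta_rot":[0,0,0],"gripper":1},{"linear":[0.0106,0.06,0],"delta_rot":[0,0,0],"gripper":1},{"linear":[0.005,0.033,0],"delta_rot":[0,0,0],"gripper":1}]';  python3 -m jog '[{"linear":[0,0,0],"delta_rot":[0,0,0],"gripper":1},{"linear":[0,0,0],"delta_rot":[0,0,0],"gripper":1}]'
```

```text
time: 4.05
eef_pos: [0.581, -0.0907, 0.238]
tcp_rot: [[-1.0, 0.002, 0.006], [0.002, 1.0, -0.002], [-0.006, -0.002, -1.0]]
force: [0.1, 0.8, -1.5]
finger_gap: 0.0483
grip_force: 62.6
time: 5.25
eef_pos: [0.4914, 0.4102, 0.2326]
tcp_rot: [[-1.0, -0.001, -0.003], [-0.001, 1.0, -0.0], [0.003, 0.0, -1.0]]
force: [0.7, 0.4, -1.3]
finger_gap: 0.0479
grip_force: 62.7
time: 5.45
eef_pos: [0.4926, 0.407, 0.2327]
tcp_rot: [[-1.0, 0.0, -0.002], [0.0, 1.0, -0.002], [0.002, -0.002, -1.0]]
force: [-0.5, -1.4, -1.9]
finger_gap: 0.0481
grip_force: 62.7
```

```bash
python3 -m jog '[{"linear":[0,0,0.03],"delta_rot":[0,0,0],"gripper":1},{"linear":[0,0,0.05],"delta_rot":[0,0,0],"gripper":1},{"linear":[0,0,0.05],"delta_rot":[0,0,0],"gripper":1},{"linear":[0,0,0.03],"delta_rot":[0,0,0],"gripper":1},{"linear":[0,0,0.016],"delta_rot":[0,0,0],"gripper":1},{"linear":[0,0,0],"delta_rot":[0,0,0],"gripper":1},{"linear":[0,0,0],"delta_rot":[0,0,0],"gripper":1}]'; python3 -m jog '[{"linear":[0,0,0.004],"delta_rot":[0,0,0],"gripper":1},{"linear":[0,0,0.003],"delta_rot":[0,0,0],"gripper":1},{"linear":[0,0,0],"delta_rot":[0,0,0],"gripper":1}]'; python3 -m jog '[{"linear":[0,0,0.003],"delta_rot":[0,0,0],"gripper":1},{"linear":[0,0,0],"delta_rot":[0,0,0],"gripper":1}]'
```

```text
time: 6.15
eef_pos: [0.4945, 0.4067, 0.1034]
tcp_rot: [[-1.0, 0.002, 0.001], [0.002, 1.0, 0.001], [-0.001, 0.001, -1.0]]
force: [0.4, -0.0, -1.6]
finger_gap: 0.0484
grip_force: 62.7
time: 6.45
eef_pos: [0.4936, 0.4072, 0.0976]
tcp_rot: [[-1.0, 0.001, 0.001], [0.001, 1.0, 0.0], [-0.001, 0.0, -1.0]]
force: [0.6, 0.1, -1.7]
finger_gap: 0.0481
grip_force: 62.7
time: 6.65
eef_pos: [0.4934, 0.4071, 0.0947]
tcp_rot: [[-1.0, 0.001, -0.0], [0.001, 1.0, -0.0], [0.0, -0.0, -1.0]]
force: [-0.4, -1.2, -2.6]
finger_gap: 0.0479
grip_force: 62.7
```

```bash
for i in 1 2; do python3 -m jog '[{"linear":[0,0,0.002],"delta_rot":[0,0,0],"gripper":1},{"linear":[0,0,0],"delta_rot":[0,0,0],"gripper":1}]' | egrep 'eef|force'; done
```

```text
eef_pos: [0.494, 0.4072, 0.0939]
force: [-0.6, -0.6, 1.7]
grip_force: 62.9
eef_pos: [0.4948, 0.4073, 0.0938]
force: [-0.8, -2.0, 8.0]
grip_force: 63.7
```

```bash
python3 -m jog '[{"linear":[0,0,0],"delta_rot":[0,0,0],"gripper":0.0},{"linear":[0,0,0],"delta_rot":[0,0,0],"gripper":-0.5},{"linear":[0,0,0],"delta_rot":[0,0,0],"gripper":-1},{"linear":[0,0,0],"delta_rot":[0,0,0],"gripper":-1},{"linear":[0,0,0],"delta_rot":[0,0,0],"gripper":-1},{"linear":[0,0,-0.02],"delta_rot":[0,0,0],"gripper":-1},{"linear":[0,0,-0.05],"delta_rot":[0,0,0],"gripper":-1},{"linear":[0,0,-0.05],"delta_rot":[0,0,0],"gripper":-1},{"linear":[0,0,-0.05],"delta_rot":[0,0,0],"gripper":-1},{"linear":[0,0,-0.02],"delta_rot":[0,0,0],"gripper":-1},{"linear":[0,0,0],"delta_rot":[0,0,0],"gripper":-1}]'
```

```text
time: 8.15
eef_pos: [0.4948, 0.4079, 0.2376]
tcp_rot: [[-1.0, 0.001, 0.005], [0.001, 1.0, 0.003], [-0.005, 0.003, -1.0]]
force: [-0.0, 0.1, -0.2]
finger_gap: 0.0854
grip_force: 0.0
```

```bash
python3 -m jog '[{"linear":[-0.0111,-0.0582,0],"delta_rot":[0,0,0],"gripper":-1},{"linear":[-0.0111,-0.0582,0],"delta_rot":[0,0,0],"gripper":-1},{"linear":[-0.0111,-0.0582,0],"delta_rot":[0,0,0],"gripper":-1},{"linear":[-0.0111,-0.0582,0],"delta_rot":[0,0,0],"gripper":-1},{"linear":[-0.0111,-0.0582,0],"delta_rot":[0,0,0],"gripper":-1},{"linear":[-0.0111,-0.0582,0],"delta_rot":[0,0,0],"gripper":-1},{"linear":[-0.0111,-0.0582,0],"delta_rot":[0,0,0],"gripper":-1},{"linear":[-0.0111,-0.0582,0],"delta_rot":[0,0,0],"gripper":-1},{"linear":[-0.0111,-0.0582,0],"delta_rot":[0,0,0],"gripper":-1},{"linear":[0,0,0],"delta_rot":[0,0,0],"gripper":-1},{"linear":[0,0,0],"delta_rot":[0,0,0],"gripper":-1}]'
python3 - <<'E'
from m import *
im,p=snap('wrist','w2');o=env.get_obs();print(o['eef_pos'],proj(p,np.array([.5685,.0144,.106])))
im,p=snap('top','t2')
for c,s,_ in comps(im,(50,80,40),(85,255,255)):print(c,s,onz(p,c,.155),onz(p,c,.01))
E
```

```text
time: 9.25
eef_pos: [0.5671, 0.0132, 0.2324]
tcp_rot: [[-1.0, 0.004, -0.003], [0.004, 1.0, 0.001], [0.003, 0.001, -1.0]]
force: [-0.8, -0.6, 0.4]
finger_gap: 0.0855
grip_force: 0.0
[0.56703115 0.01437254 0.23276453] [263.51330837 185.09001817]
[41.4 92.3] [20, 80, 44, 26, 1083] [0.82229182 0.53730873 0.155     ] [0.8828254  0.61610394 0.01      ]
[303.8 194.8] [293, 181, 23, 28, 484] [ 0.56023847 -0.08480805  0.155     ] [ 0.58228079 -0.09739141  0.01      ]
[ 91.8 227.6] [85, 222, 14, 12, 138] [0.4942607  0.40386872 0.155     ] [0.50661198 0.46306383 0.01      ]
```

View pics/w2.png

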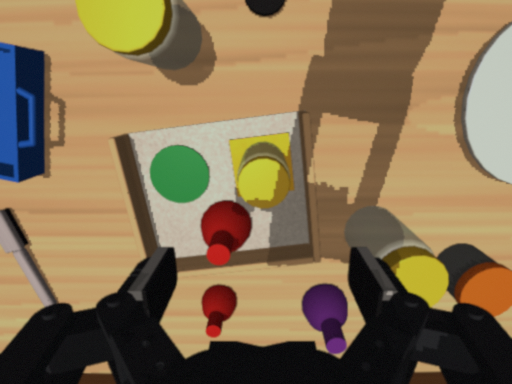

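The jar lid is at (263,182), where predicted, and the bottle stands on the Susan at (0.494, 0.404). The bare green coaster is at (180,173).

```bash
python3 - <<'E'
from m import *
im,p=load('w2')
for c,s,_ in comps(im,(50,80,40),(85,255,255)):print(c,s,onz(p,c,.01))
im,p=load('t2')
for c,s,_ in comps(im,(50,80,40),(85,255,255)):print(c,s,onz(p,c,.01))
E
python3 -m jog '[{"linear":[0,0,0.05],"delta_rot":[0,0,0],"gripper":-1},{"linear":[0,0,0.06],"delta_rot":[0,0,0],"gripper":-1},{"linear":[0,0,0.06],"delta_rot":[0,0,0],"gripper":-1},{"linear":[0,0,0.047],"delta_rot":[0,0,0],"gripper":-1},{"linear":[0,0,0.02],"delta_rot":[0,0,0],"gripper":-1},{"linear":[0,0,0],"delta_rot":[0,0,0],"gripper":-1}]'; python3 -m jog '[{"linear":[0,0,0],"delta_rot":[0,0,0],"gripper":-0.2},{"linear":[0,0,0],"delta_rot":[0,0,0],"gripper":0.1},{"linear":[0,0,0],"delta_rot":[0,0,0],"gripper":0.4},{"linear":[0,0,0],"delta_rot":[0,0,0],"gripper":1},{"linear":[0,0,0],"delta_rot":[0,0,0],"gripper":1},{"linear":[0,0,0],"delta_rot":[0,0,0],"gripper":1}]'
```

```text
[179.2 173.6] [150, 145, 59, 58, 2637] [ 0.58131604 -0.09161713  0.01      ]
[41.4 92.3] [20, 80, 44, 26, 1083] [0.8828254  0.61610394 0.01      ]
[303.8 194.8] [293, 181, 23, 28, 484] [ 0.58228079 -0.09739141  0.01      ]
[ 91.8 227.6] [85, 222, 14, 12, 138] [0.50661198 0.46306383 0.01      ]
time: 9.95
eef_pos: [0.5651, 0.0163, 0.0536]
tcp_rot: [[-1.0, -0.001, -0.006], [-0.001, 1.0, 0.001], [0.006, 0.001, -1.0]]
force: [-0.4, 0.5, 0.2]
finger_gap: 0.0854
grip_force: 0.0
time: 10.55
eef_pos: [0.5694, 0.0142, 0.0586]
tcp_rot: [[-1.0, 0.002, 0.004], [0.002, 1.0, -0.0], [-0.004, -0.0, -1.0]]
force: [0.3, 1.7, 6.1]
finger_gap: 0.0522
grip_force: 64.0
```

```bash
python3 -m jog '[{"linear":[0,0,-0.02],"delta_rot":[0,0,0],"gripper":1},{"linear":[0,0,-0.05],"delta_rot":[0,0,0],"gripper":1},{"linear":[0,0,-0.06],"delta_rot":[0,0,0],"gripper":1},{"linear":[0,0,-0.06],"delta_rot":[0,0,0],"gripper":1},{"linear":[0,0,-0.04],"delta_rot":[0,0,0],"gripper":1},{"linear":[0,0,-0.007],"delta_rot":[0,0,0],"gripper":1}]'; python3 -m jog '[{"linear":[0.0084,0.0310,0],"delta_rot":[0,0,0],"gripper":1},{"linear":[0.014,0.0525,0],"delta_rot":[0,0,0],"gripper":1},{"linear":[0.014,0.0525,0],"delta_rot":[0,0,0],"gripper":1},{"linear":[0.014,0.0525,0],"delta_rot":[0,0,0],"gripper":1},{"linear":[0.014,0.0525,0],"delta_rot":[0,0,0],"gripper":1},{"linear":[0.014,0.0525,0],"delta_rot":[0,0,0],"gripper":1},{"linear":[0.014,0.0525,0],"delta_rot":[0,0,0],"gripper":1},{"linear":[0.0083,0.031,0],"delta_rot":[0,0,0],"gripper":1},{"linear":[0,0,0],"delta_rot":[0,0,0],"gripper":1},{"linear":[0,0,0],"delta_rot":[0,0,0],"gripper":1}]';  python3 -m jog '[{"linear":[0,0,0.03],"delta_rot":[0,0,0],"gripper":1},{"linear":[0,0,0.05],"delta_rot":[0,0,0],"gripper":1},{"linear":[0,0,0.06],"delta_rot":[0,0,0],"gripper":1},{"linear":[0,0,0.04],"delta_rot":[0,0,0],"gripper":1},{"linear":[0,0,0.02],"delta_rot":[0,0,0],"gripper":1},{"linear":[0,0,0.008],"delta_rot":[0,0,0],"gripper":1},{"linear":[0,0,0],"delta_rot":[0,0,0],"gripper":1},{"linear":[0,0,0],"delta_rot":[0,0,0],"gripper":1}]'
```

```text
time: 11.15
eef_pos: [0.5698, 0.0137, 0.239]
tcp_rot: [[-1.0, 0.002, 0.008], [0.002, 1.0, -0.001], [-0.008, -0.001, -1.0]]
force: [-0.0, -0.5, -2.7]
finger_gap: 0.0522
grip_force: 63.9
time: 12.15
eef_pos: [0.4917, 0.2969, 0.2325]
tcp_rot: [[-1.0, -0.0, -0.003], [-0.0, 1.0, -0.002], [0.003, -0.002, -1.0]]
force: [0.7, -0.6, -1.9]
finger_gap: 0.0519
grip_force: 63.9
time: 12.95
eef_pos: [0.4937, 0.2966, 0.0792]
tcp_rot: [[-1.0, 0.002, 0.002], [0.002, 1.0, 0.0], [-0.002, 0.0, -1.0]]
force: [0.8, 0.6, -2.8]
finger_gap: 0.0517
grip_force: 63.9
```

```bash
python3 -m jog '[{"linear":[0,0,0.003],"delta_rot":[0,0,0],"gripper":1},{"linear":[0,0,0],"delta_rot":[0,0,0],"gripper":1}]' | egrep 'eef|force'; for i in 1 2 3; do python3 -m jog '[{"linear":[0,0,0.002],"delta_rot":[0,0,0],"gripper":1},{"linear":[0,0,0],"delta_rot":[0,0,0],"gripper":1}]' | egrep 'eef|force'; done
```

```text
eef_pos: [0.4933, 0.2971, 0.0769]
force: [0.1, 0.4, -2.6]
grip_force: 63.9
eef_pos: [0.4927, 0.297, 0.0748]
force: [-0.3, -0.9, -2.3]
grip_force: 63.9
eef_pos: [0.4932, 0.2972, 0.0736]
force: [-1.1, 0.3, 0.9]
grip_force: 64.3
eef_pos: [0.4942, 0.2973, 0.0735]
force: [-0.4, -1.0, 10.0]
grip_force: 65.2
```

```bash
python3 -m jog '[{"linear":[0,0,0],"delta_rot":[0,0,0],"gripper":0.0},{"linear":[0,0,0],"delta_rot":[0,0,0],"gripper":-0.5},{"linear":[0,0,0],"delta_rot":[0,0,0],"gripper":-1},{"linear":[0,0,0],"delta_rot":[0,0,0],"gripper":-1},{"linear":[0,0,0],"delta_rot":[0,0,0],"gripper":-1},{"linear":[0,0,-0.02],"delta_rot":[0,0,0],"gripper":-1},{"linear":[0,0,-0.05],"delta_rot":[0,0,0],"gripper":-1},{"linear":[0,0,-0.06],"delta_rot":[0,0,0],"gripper":-1},{"linear":[0,0,-0.05],"delta_rot":[0,0,0],"gripper":-1},{"linear":[0,0,-0.037],"delta_rot":[0,0,0],"gripper":-1}]'
python3 -m jog '[{"linear":[-0.0262,-0.0552,0],"delta_rot":[0,0,0],"gripper":-1},{"linear":[-0.0262,-0.0552,0],"delta_rot":[0,0,0],"gripper":-1},{"linear":[-0.0262,-0.0552,0],"delta_rot":[0,0,0],"gripper":-1},{"linear":[-0.0262,-0.0552,0],"delta_rot":[0,0,0],"gripper":-1},{"linear":[-0.0262,-0.0552,0],"delta_rot":[0,0,0],"gripper":-1},{"linear":[-0.0262,-0.0552,0],"delta_rot":[0,0,0],"gripper":-1},{"linear":[-0.0262,-0.0552,0],"delta_rot":[0,0,0],"gripper":-1},{"linear":[-0.0262,-0.0552,0],"delta_rot":[0,0,0],"gripper":-1},{"linear":[0,0,0],"delta_rot":[0,0,0],"gripper":-1},{"linear":[0,0,0],"delta_rot":[0,0,0],"gripper":-1}]'
python3 - <<'E'
from m import *
im,p=snap('wrist','w3');print(proj(p,np.array([.6504,-.0344,.091])))
for c,s,_ in comps(im,(50,80,40),(85,255,255)):print('g',c,s,onz(p,c,.01))
for c,s,_ in comps(im,(24,170,60),(34,255,255)):print('y',c,s,onz(p,c,.01))
im,p=snap('top','t3')
for c,s,_ in comps(im,(50,80,40),(85,255,255)):print('g',c,s,onz(p,c,.155))
for c,s,_ in comps(im,(24,170,60),(34,255,255)):print('y',c,s,onz(p,c,.121),onz(p,c,.01))
E
```

```text
time: 14.75
eef_pos: [0.4933, 0.2972, 0.2372]
tcp_rot: [[-1.0, 0.001, 0.003], [0.001, 1.0, 0.001], [-0.003, 0.001, -1.0]]
force: [0.9, -0.5, 0.3]
finger_gap: 0.0856
grip_force: 0.0
time: 15.75
eef_pos: [0.6494, -0.0357, 0.2334]
tcp_rot: [[-1.0, 0.004, -0.001], [0.004, 1.0, 0.001], [0.001, 0.001, -1.0]]
force: [0.7, 0.7, 0.2]
finger_gap: 0.0851
grip_force: 0.0
[263.60885179 179.90967684]
g [214.6 105.4] [183, 73, 64, 65, 3188] [ 0.58147019 -0.09167521  0.01      ]
y [290.4  92.8] [270, 62, 47, 69, 2146] [ 0.5677671  -0.00251242  0.01      ]
y [330.7 115.8] [325, 105, 11, 20, 152] [0.59407063 0.04618674 0.01      ]
y [479.8 204. ] [445, 169, 67, 69, 3732] [0.70734928 0.25194983 0.01      ]
g [41.3 92.4] [20, 80, 44, 26, 1089] [0.82204307 0.5375314  0.155     ]
g [295.4 190.7] [288, 181, 16, 20, 222] [ 0.57027518 -0.06566854  0.155     ]
g [ 91.7 227.9] [85, 222, 14, 12, 139] [0.49357815 0.40406227 0.155     ]
y [199.9 156.2] [187, 143, 27, 27, 580] [0.66604112 0.16253978 0.121     ] [0.69385361 0.18011394 0.01      ]
y [268.6 189.3] [263, 185, 12, 10, 88] [ 0.58054522 -0.00362019  0.121     ] [ 0.59906449 -0.00410729  0.01      ]
y [143.1 228.2] [133, 219, 21, 19, 318] [0.49303416 0.29658151 0.121     ] [0.50204115 0.32872573 0.01      ]
y [309.9 256. ] [299, 241, 23, 28, 468] [ 0.42023862 -0.09692351  0.121     ] [ 0.42133288 -0.10755249  0.01      ]
```

View pics/w3.png

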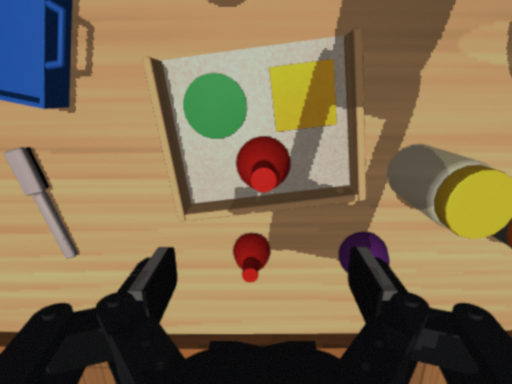

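View pics/t3.png

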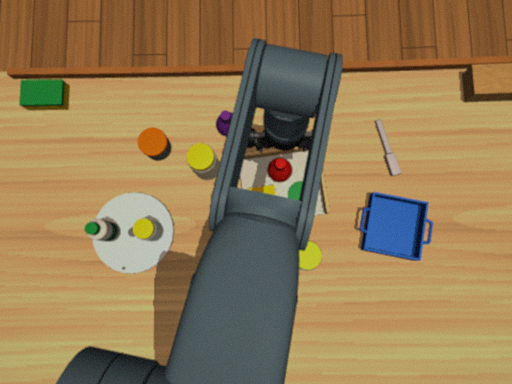

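Bottle and jar are both standing on the Susan, at about (0.494, 0.404) and (0.493, 0.297). The plunger top is at (263,179), exactly where predicted. In the wrist view the yellow coaster's corners are (270,67), (334,60), (338,124) and (277,132).

```bash
python3 - <<'E'
from m import *
im,p=load('w3')
P=[onz(p,u,.01)[:2] for u in[(270,67),(334,60),(338,124),(277,132)]];print(np.mean(P,0),[np.linalg.norm(P[i]-P[i-1]).round(4) for i in range(4)])
E
python3 -m jog '[{"linear":[0,0,0.05],"delta_rot":[0,0,0],"gripper":-1},{"linear":[0,0,0.06],"delta_rot":[0,0,0],"gripper":-1},{"linear":[0,0,0.06],"delta_rot":[0,0,0],"gripper":-1},{"linear":[0,0,0.044],"delta_rot":[0,0,0],"gripper":-1},{"linear":[0,0,0.02],"delta_rot":[0,0,0],"gripper":-1},{"linear":[0,0,0],"delta_rot":[0,0,0],"gripper":-1}]'; python3 -m jog '[{"linear":[0,0,0],"delta_rot":[0,0,0],"gripper":-0.2},{"linear":[0,0,0],"delta_rot":[0,0,0],"gripper":0.1},{"linear":[0,0,0],"delta_rot":[0,0,0],"gripper":0.4},{"linear":[0,0,0],"delta_rot":[0,0,0],"gripper":1},{"linear":[0,0,0],"delta_rot":[0,0,0],"gripper":1},{"linear":[0,0,0],"delta_rot":[0,0,0],"gripper":1},{"linear":[0,0,0],"delta_rot":[0,0,0],"gripper":1}]'
```

```text
[0.57213823 0.01441987] [np.float64(0.0739), np.float64(0.0729), np.float64(0.072), np.float64(0.0739)]
time: 16.45
eef_pos: [0.6477, -0.0328, 0.0569]
tcp_rot: [[-1.0, -0.0, -0.004], [-0.0, 1.0, 0.001], [0.004, 0.001, -1.0]]
force: [-0.3, -0.6, 1.0]
finger_gap: 0.085
grip_force: 0.0
time: 17.15
eef_pos: [0.6503, -0.0346, 0.0604]
tcp_rot: [[-1.0, 0.002, 0.002], [0.002, 1.0, -0.0], [-0.002, -0.0, -1.0]]
force: [-0.6, 1.5, 5.7]
finger_gap: 0.0239
grip_force: 58.8
```

```bash
python3 -m jog '[{"linear":[0,0,-0.02],"delta_rot":[0,0,0],"gripper":1},{"linear":[0,0,-0.05],"delta_rot":[0,0,0],"gripper":1},{"linear":[0,0,-0.05],"delta_rot":[0,0,0],"gripper":1},{"linear":[0,0,-0.04],"delta_rot":[0,0,0],"gripper":1},{"linear":[0,0,-0.02],"delta_rot":[0,0,0],"gripper":1},{"linear":[0,0,0],"delta_rot":[0,0,0],"gripper":1}]'; python3 -m jog '[{"linear":[0.0207,-0.0373,0],"delta_rot":[0,0,0],"gripper":1},{"linear":[0.0276,-0.0497,0],"delta_rot":[0,0,0],"gripper":1},{"linear":[0.0276,-0.0497,0],"delta_rot":[0,0,0],"gripper":1},{"linear":[0.0276,-0.0497,0],"delta_rot":[0,0,0],"gripper":1},{"linear":[0.0276,-0.0497,0],"delta_rot":[0,0,0],"gripper":1},{"linear":[0.0276,-0.0497,0],"delta_rot":[0,0,0],"gripper":1},{"linear":[0.0276,-0.0497,0],"delta_rot":[0,0,0],"gripper":1},{"linear":[0.0207,-0.0373,0],"delta_rot":[0,0,0],"gripper":1},{"linear":[0,0,0],"delta_rot":[0,0,0],"gripper":1},{"linear":[0,0,0],"delta_rot":[0,0,0],"gripper":1}]'
python3 - <<'E'
from m import *
im,p=snap('wrist','w4');cv2.imwrite('pics/w4.png',im[:,:,::-1])
E
```

```text
time: 17.75
eef_pos: [0.651, -0.0349, 0.1979]
tcp_rot: [[-1.0, 0.002, 0.006], [0.002, 1.0, -0.001], [-0.006, -0.001, -1.0]]
force: [0.6, -0.2, -1.6]
finger_gap: 0.0236
grip_force: 59.0
time: 18.75
eef_pos: [0.4928, -0.314, 0.1927]
tcp_rot: [[-1.0, 0.004, -0.001], [0.004, 1.0, 0.002], [0.001, 0.002, -1.0]]
force: [0.5, 0.6, -0.7]
finger_gap: 0.0237
grip_force: 59.2
```

View pics/w4.png

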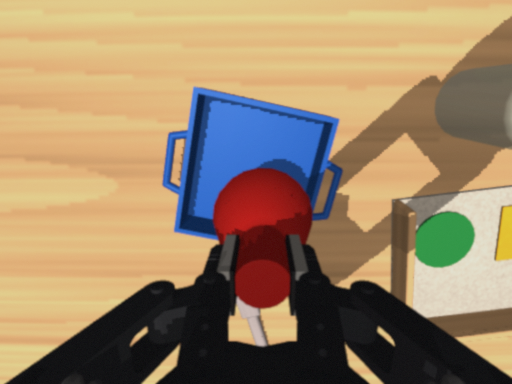

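The held plunger hangs over the caddy, whose visible rim corners are (196,88), (337,120) and (177,231).

```bash
python3 - <<'E'
from m import *
im,p=load('w4')
a,b,c=[onz(p,u,.045)[:2] for u in[(337,120),(177,231),(196,88)]];print((a+b)/2,np.linalg.norm(a-c),np.linalg.norm(b-c))
E
python3 -m jog '[{"linear":[0,0,0.03],"delta_rot":[0,0,0],"gripper":1},{"linear":[0,0,0.04],"delta_rot":[0,0,0],"gripper":1},{"linear":[0,0,0],"delta_rot":[0,0,0],"gripper":1}]'
```

```text
[ 0.49404513 -0.32384987] 0.13528745855749974 0.14771168789112474
time: 19.1
eef_pos: [0.4921, -0.3102, 0.1371]
tcp_rot: [[-1.0, -0.0, -0.006], [-0.0, 1.0, 0.006], [0.006, 0.006, -1.0]]
force: [-1.0, 1.0, -1.1]
finger_gap: 0.0237
grip_force: 59.2
```

```bash
python3 -m jog '[{"linear":[0,-0.009,0.02],"delta_rot":[0,0,0],"gripper":1},{"linear":[0,0,0.04],"delta_rot":[0,0,0],"gripper":1},{"linear":[0,0,0.03],"delta_rot":[0,0,0],"gripper":1},{"linear":[0,0,0.013],"delta_rot":[0,0,0],"gripper":1},{"linear":[0,0,0],"delta_rot":[0,0,0],"gripper":1},{"linear":[0,0,0],"delta_rot":[0,0,0],"gripper":1}]'; for i in 1 2 3 4; do python3 -m jog '[{"linear":[0,0,0.002],"delta_rot":[0,0,0],"gripper":1},{"linear":[0,0,0],"delta_rot":[0,0,0],"gripper":1}]' | egrep 'eef|force'; done
```

```text
time: 19.7
eef_pos: [0.4946, -0.3213, 0.0651]
tcp_rot: [[-1.0, 0.001, 0.001], [0.001, 1.0, -0.001], [-0.001, -0.001, -1.0]]
force: [0.1, -0.1, -0.8]
finger_gap: 0.024
grip_force: 59.2
eef_pos: [0.4943, -0.3211, 0.0637]
force: [0.6, -0.1, -1.1]
grip_force: 59.2
eef_pos: [0.4938, -0.3207, 0.0613]
force: [0.0, -0.2, -1.5]
grip_force: 59.2
eef_pos: [0.4937, -0.3206, 0.0594]
force: [0.2, -0.3, -1.5]
grip_force: 59.2
eef_pos: [0.4938, -0.3206, 0.0594]
force: [-3.0, 2.5, 8.3]
grip_force: 60.3
```

```bash
python3 -m jog '[{"linear":[0,0,0],"delta_rot":[0,0,0],"gripper":0.3},{"linear":[0,0,0],"delta_rot":[0,0,0],"gripper":-0.3},{"linear":[0,0,0],"delta_rot":[0,0,0],"gripper":-1},{"linear":[0,0,0],"delta_rot":[0,0,0],"gripper":-1},{"linear":[0,0,0],"delta_rot":[0,0,0],"gripper":-1},{"linear":[0,0,0],"delta_rot":[0,0,0],"gripper":-1},{"linear":[0,0,-0.02],"delta_rot":[0,0,0],"gripper":-1},{"linear":[0,0,-0.055],"delta_rot":[0,0,0],"gripper":-1},{"linear":[0,0,-0.06],"delta_rot":[0,0,0],"gripper":-1},{"linear":[0,0,-0.06],"delta_rot":[0,0,0],"gripper":-1},{"linear":[0,0,-0.04],"delta_rot":[0,0,0],"gripper":-1}]'
python3 -m jog '[{"linear":[0,0.04,0],"delta_rot":[0,0,0],"gripper":-1},{"linear":[0,0.06,0],"delta_rot":[0,0,0],"gripper":-1},{"linear":[0,0.06,0],"delta_rot":[0,0,0],"gripper":-1},{"linear":[0,0.06,0],"delta_rot":[0,0,0],"gripper":-1},{"linear":[0,0.06,0],"delta_rot":[0,0,0],"gripper":-1},{"linear":[0,0.06,0],"delta_rot":[0,0,0],"gripper":-1},{"linear":[0,0.06,0],"delta_rot":[0,0,0],"gripper":-1},{"linear":[0,0.06,0],"delta_rot":[0,0,0],"gripper":-1},{"linear":[0,0.06,0],"delta_rot":[0,0,0],"gripper":-1},{"linear":[0,0.06,0],"delta_rot":[0,0,0],"gripper":-1},{"linear":[0,0.06,0],"delta_rot":[0,0,0],"gripper":-1},{"linear":[0,0.06,0],"delta_rot":[0,0,0],"gripper":-1}]'
python3 -m jog '[{"linear":[0,0.06,0],"delta_rot":[0,0,0],"gripper":-1},{"linear":[0,0.06,0],"delta_rot":[0,0,0],"gripper":-1},{"linear":[0,0.06,0],"delta_rot":[0,0,0],"gripper":-1},{"linear":[0,0.06,0],"delta_rot":[0,0,0],"gripper":-1},{"linear":[0,0.026,0],"delta_rot":[0,0,0],"gripper":-1},{"linear":[0,0,0],"delta_rot":[0,0,0],"gripper":-1},{"linear":[0,0,0],"delta_rot":[0,0,0],"gripper":-1}]'
python3 - <<'E'
from m import *
im,p=snap('wrist','w5')
for c,s,_ in comps(im,(50,80,40),(85,255,255)):print('g',c,s,onz(p,c,.155))
for c,s,_ in comps(im,(24,170,60),(34,255,255)):print('y',c,s,onz(p,c,.121))
im2,p=snap('top','t5')
cv2.imwrite('pics/v5.png',np.hstack([im,im2])[::1,:,::-1][:,:,:] if 0 else cv2.resize(np.hstack([im,im2])[:,:,::-1],(800,300),interpolation=cv2.INTER_AREA))
E
```

```text
time: 21.6
eef_pos: [0.4944, -0.3212, 0.238]
tcp_rot: [[-1.0, 0.001, 0.003], [0.001, 1.0, -0.003], [-0.003, -0.003, -1.0]]
force: [0.0, -0.2, 0.1]
finger_gap: 0.0852
grip_force: 0.0
time: 22.8
eef_pos: [0.4942, 0.2063, 0.2345]
tcp_rot: [[-1.0, 0.001, 0.001], [0.001, 1.0, 0.0], [-0.001, 0.0, -1.0]]
force: [0.9, 0.0, 0.0]
finger_gap: 0.0855
grip_force: 0.0
time: 23.5
eef_pos: [0.4945, 0.4038, 0.2338]
tcp_rot: [[-1.0, 0.0, -0.001], [0.0, 1.0, -0.001], [0.001, -0.001, -1.0]]
force: [0.3, -0.3, -0.5]
finger_gap: 0.0852
grip_force: 0.0
g [265.5 194.9] [248, 175, 37, 40, 1132] [0.48995843 0.40615103 0.155     ]
g [417.1 381.4] [411, 380, 13, 4, 46] [0.68728481 0.55853784 0.155     ]
y [144.4 184. ] [118, 158, 54, 53, 2190] [0.49101954 0.29800038 0.121     ]
y [ 15.9 327. ] [6, 316, 25, 28, 344] [0.65278764 0.13550571 0.121     ]
```

View pics/v5.png

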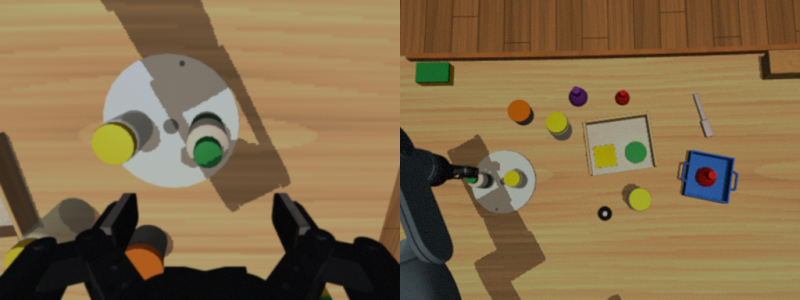

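The wrist view shows the bottle and jar still standing on the Susan at the expected places. The top view shows the plunger upright in the caddy, so I'll fetch the bottle.

```bash
python3 -m jog '[{"linear":[0,0.003,0.04],"delta_rot":[0,0,0],"gripper":-1},{"linear":[0,0,0.05],"delta_rot":[0,0,0],"gripper":-1},{"linear":[0,0,0.05],"delta_rot":[0,0,0],"gripper":-1},{"linear":[0,0,0.03],"delta_rot":[0,0,0],"gripper":-1},{"linear":[0,0,0.018],"delta_rot":[0,0,0],"gripper":-1},{"linear":[0,0,0],"delta_rot":[0,0,0],"gripper":-1}]'; python3 -m jog '[{"linear":[0,0,0],"delta_rot":[0,0,0],"gripper":-0.2},{"linear":[0,0,0],"delta_rot":[0,0,0],"gripper":0.1},{"linear":[0,0,0],"delta_rot":[0,0,0],"gripper":0.4},{"linear":[0,0,0],"delta_rot":[0,0,0],"gripper":1},{"linear":[0,0,0],"delta_rot":[0,0,0],"gripper":1},{"linear":[0,0,0],"delta_rot":[0,0,0],"gripper":1}]'; python3 -m jog '[{"linear":[0,0,-0.02],"delta_rot":[0,0,0],"gripper":1},{"linear":[0,0,-0.05],"delta_rot":[0,0,0],"gripper":1},{"linear":[0,0,-0.05],"delta_rot":[0,0,0],"gripper":1},{"linear":[0,0,-0.05],"delta_rot":[0,0,0],"gripper":1},{"linear":[0,0,-0.02],"delta_rot":[0,0,0],"gripper":1},{"linear":[0,0,0],"delta_rot":[0,0,0],"gripper":1},{"linear":[0,0,0],"delta_rot":[0,0,0],"gripper":1}]'
```

```text
time: 24.2
eef_pos: [0.4943, 0.4045, 0.0917]
tcp_rot: [[-1.0, 0.003, -0.003], [0.003, 1.0, -0.002], [0.003, -0.002, -1.0]]
force: [-0.2, -0.0, -0.3]
finger_gap: 0.0854
grip_force: 0.0
time: 24.8
eef_pos: [0.4962, 0.4067, 0.0956]
tcp_rot: [[-1.0, 0.001, 0.004], [0.001, 1.0, 0.002], [-0.004, 0.002, -1.0]]
force: [-0.3, -1.7, 7.0]
finger_gap: 0.0482
grip_force: 62.7
time: 25.5
eef_pos: [0.4944, 0.406, 0.2353]
tcp_rot: [[-1.0, 0.001, -0.001], [0.001, 1.0, -0.0], [0.001, -0.0, -1.0]]
force: [0.0, -0.1, -1.8]
finger_gap: 0.0482
grip_force: 62.4
```

```bash
python3 -m jog '[{"linear":[-0.0055,-0.0315,0],"delta_rot":[0,0,0],"gripper":1},{"linear":[-0.0106,-0.06,0],"delta_rot":[0,0,0],"gripper":1},{"linear":[-0.0106,-0.06,0],"delta_rot":[0,0,0],"gripper":1},{"linear":[-0.0106,-0.06,0],"delta_rot":[0,0,0],"gripper":1},{"linear":[-0.0106,-0.06,0],"delta_rot":[0,0,0],"gripper":1},{"linear":[-0.0106,-0.06,0],"delta_rot":[0,0,0],"gripper":1},{"linear":[-0.0106,-0.06,0],"delta_rot":[0,0,0],"gripper":1},{"linear":[-0.0106,-0.06,0],"delta_rot":[0,0,0],"gripper":1},{"linear":[-0.0106,-0.06,0],"delta_rot":[0,0,0],"gripper":1},{"linear":[-0.0106,-0.06,0],"delta_rot":[0,0,0],"gripper":1},{"linear":[-0.0106,-0.06,0],"delta_rot":[0,0,0],"gripper":1},{"linear":[-0.0055,-0.0315,0],"delta_rot":[0,0,0],"gripper":1}]'; python3 -m jog '[{"linear":[0,0,0],"delta_rot":[0,0,0],"gripper":1},{"linear":[0,0,0.03],"delta_rot":[0,0,0],"gripper":1},{"linear":[0,0,0.05],"delta_rot":[0,0,0],"gripper":1},{"linear":[0,0,0.05],"delta_rot":[0,0,0],"gripper":1},{"linear":[0,0,0.04],"delta_rot":[0,0,0],"gripper":1},{"linear":[0,0,0.023],"delta_rot":[0,0,0],"gripper":1},{"linear":[0,0,0],"delta_rot":[0,0,0],"gripper":1},{"linear":[0,0,0],"delta_rot":[0,0,0],"gripper":1}]'
```

```text
time: 26.7
eef_pos: [0.581, -0.0948, 0.2332]
tcp_rot: [[-1.0, 0.004, -0.004], [0.004, 1.0, 0.0], [0.004, 0.0, -1.0]]
force: [-0.7, -0.4, -1.7]
finger_gap: 0.0482
grip_force: 62.6
time: 27.5
eef_pos: [0.5812, -0.0903, 0.0903]
tcp_rot: [[-1.0, 0.001, -0.002], [0.001, 1.0, 0.001], [0.002, 0.001, -1.0]]
force: [-0.3, -1.2, -1.3]
finger_gap: 0.0483
grip_force: 62.6
```

```bash
python3 -m jog '[{"linear":[0,0,0.004],"delta_rot":[0,0,0],"gripper":1},{"linear":[0,0,0.004],"delta_rot":[0,0,0],"gripper":1},{"linear":[0,0,0],"delta_rot":[0,0,0],"gripper":1}]' | egrep 'eef|force'; for i in 1 2 3 ; do python3 -m jog '[{"linear":[0,0,0.002],"delta_rot":[0,0,0],"gripper":1},{"linear":[0,0,0],"delta_rot":[0,0,0],"gripper":1}]' | egrep 'eef|force'; done
```

```text
eef_pos: [0.582, -0.0912, 0.0855]
force: [-0.1, 0.4, -1.0]
grip_force: 62.6
eef_pos: [0.5819, -0.0913, 0.0837]
force: [0.4, -0.3, -1.5]
grip_force: 62.6
eef_pos: [0.5817, -0.0913, 0.0819]
force: [-0.4, 0.5, -1.9]
grip_force: 62.6
eef_pos: [0.582, -0.0913, 0.0807]
force: [0.1, -0.2, -0.4]
grip_force: 62.7
```

```bash
python3 -m jog '[{"linear":[0,0,0.001],"delta_rot":[0,0,0],"gripper":1},{"linear":[0,0,0],"delta_rot":[0,0,0],"gripper":1}]' | egrep 'eef|force'
```

```text
eef_pos: [0.5821, -0.0914, 0.0807]
force: [-1.8, 0.1, 4.4]
grip_force: 63.3
```

```bash
python3 -m jog '[{"linear":[0,0,0],"delta_rot":[0,0,0],"gripper":0.0},{"linear":[0,0,0],"delta_rot":[0,0,0],"gripper":-0.5},{"linear":[0,0,0],"delta_rot":[0,0,0],"gripper":-1},{"linear":[0,0,0],"delta_rot":[0,0,0],"gripper":-1},{"linear":[0,0,0],"delta_rot":[0,0,0],"gripper":-1},{"linear":[0,0,-0.02],"delta_rot":[0,0,0],"gripper":-1},{"linear":[0,0,-0.05],"delta_rot":[0,0,0],"gripper":-1},{"linear":[0,0,-0.05],"delta_rot":[0,0,0],"gripper":-1},{"linear":[0,0,-0.05],"delta_rot":[0,0,0],"gripper":-1},{"linear":[0,0,-0.038],"delta_rot":[0,0,0],"gripper":-1}]'
python3 -m jog '[{"linear":[0.0132,0.0576,0],"delta_rot":[0,0,0],"gripper":-1},{"linear":[0.0132,0.0576,0],"delta_rot":[0,0,0],"gripper":-1},{"linear":[0.0132,0.0576,0],"delta_rot":[0,0,0],"gripper":-1},{"linear":[0.0132,0.0576,0],"delta_rot":[0,0,0],"gripper":-1},{"linear":[0.0132,0.0576,0],"delta_rot":[0,0,0],"gripper":-1},{"linear":[0.0132,0.0576,0],"delta_rot":[0,0,0],"gripper":-1},{"linear":[0.0132,0.0576,0],"delta_rot":[0,0,0],"gripper":-1},{"linear":[0.0132,0.0576,0],"delta_rot":[0,0,0],"gripper":-1},{"linear":[0.0132,0.0576,0],"delta_rot":[0,0,0],"gripper":-1},{"linear":[0,0,0],"delta_rot":[0,0,0],"gripper":-1},{"linear":[0,0,0],"delta_rot":[0,0,0],"gripper":-1}]'
python3 - <<'E'
from m import *
im,p=snap('wrist','w6');print(proj(p,np.array([.493,.297,.121])))
for c,s,_ in comps(im,(24,170,60),(34,255,255)):print('y',c,s,onz(p,c,.121))
E
```

```text
time: 29.6
eef_pos: [0.5824, -0.0914, 0.2384]
tcp_rot: [[-1.0, 0.001, 0.002], [0.001, 1.0, -0.001], [-0.002, -0.001, -1.0]]
force: [0.8, 0.4, 0.1]
finger_gap: 0.086
grip_force: 0.0
time: 30.7
eef_pos: [0.4928, 0.2985, 0.2355]
tcp_rot: [[-1.0, -0.001, -0.0], [-0.001, 1.0, -0.001], [0.0, -0.001, -1.0]]
force: [0.1, -0.7, -0.3]
finger_gap: 0.0857
grip_force: 0.0
[260.8103625  187.23753284]
y [267.1 179. ] [246, 159, 42, 45, 1275] [0.485306   0.30261986 0.121     ]
y [ 47.4 217.4] [19, 191, 57, 53, 2062] [0.52295958 0.09503816 0.121     ]
```

```bash
python3 -m jog '[{"linear":[0,0,0.04],"delta_rot":[0,0,0],"gripper":-1},{"linear":[0,0,0.06],"delta_rot":[0,0,0],"gripper":-1},{"linear":[0,0,0.06],"delta_rot":[0,0,0],"gripper":-1},{"linear":[0,0,0.037],"delta_rot":[0,0,0],"gripper":-1},{"linear":[0,0,0.02],"delta_rot":[0,0,0],"gripper":-1},{"linear":[0,0,0],"delta_rot":[0,0,0],"gripper":-1},{"linear":[0,0,0],"delta_rot":[0,0,0],"gripper":-1}]'; python3 -m jog '[{"linear":[0,0,0],"delta_rot":[0,0,0],"gripper":-0.2},{"linear":[0,0,0],"delta_rot":[0,0,0],"gripper":0.1},{"linear":[0,0,0],"delta_rot":[0,0,0],"gripper":0.4},{"linear":[0,0,0],"delta_rot":[0,0,0],"gripper":1},{"linear":[0,0,0],"delta_rot":[0,0,0],"gripper":1},{"linear":[0,0,0],"delta_rot":[0,0,0],"gripper":1}]'; python3 -m jog '[{"linear":[0,0,-0.02],"delta_rot":[0,0,0],"gripper":1},{"linear":[0,0,-0.05],"delta_rot":[0,0,0],"gripper":1},{"linear":[0,0,-0.06],"delta_rot":[0,0,0],"gripper":1},{"linear":[0,0,-0.05],"delta_rot":[0,0,0],"gripper":1},{"linear":[0,0,-0.037],"delta_rot":[0,0,0],"gripper":1},{"linear":[0,0,0],"delta_rot":[0,0,0],"gripper":1},{"linear":[0,0,0],"delta_rot":[0,0,0],"gripper":1}]'
python3 - <<'E'
from m import *
im,p=snap('wrist','w7')
E
```

```text
time: 31.45
eef_pos: [0.4942, 0.2965, 0.0734]
tcp_rot: [[-1.0, 0.003, 0.0], [0.003, 1.0, -0.0], [-0.0, -0.0, -1.0]]
force: [0.4, 1.0, 0.5]
finger_gap: 0.0855
grip_force: 0.0
time: 32.05
eef_pos: [0.4946, 0.2979, 0.0749]
tcp_rot: [[-1.0, 0.001, 0.003], [0.001, 1.0, 0.001], [-0.003, 0.001, -1.0]]
force: [0.6, -1.4, 5.9]
finger_gap: 0.0517
grip_force: 63.2
time: 32.75
eef_pos: [0.493, 0.2977, 0.2355]
tcp_rot: [[-1.0, 0.001, 0.0], [0.001, 1.0, 0.0], [-0.0, 0.0, -1.0]]
force: [-0.4, 0.2, -3.8]
finger_gap: 0.0519
grip_force: 63.8
```

View pics/w7.png

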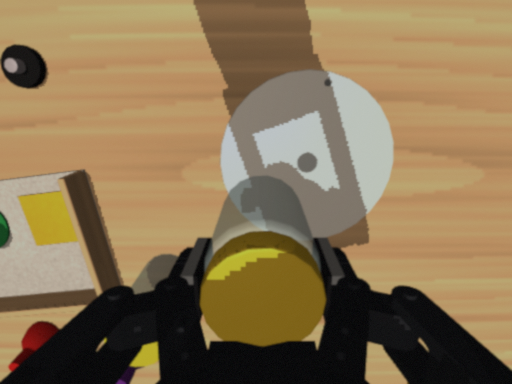

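The jar is held upright and centred between the fingers, and the Susan below it is empty.

```bash
python3 -m jog '[{"linear":[-0.0087,-0.031,0],"delta_rot":[0,0,0],"gripper":1},{"linear":[-0.0146,-0.0526,0],"delta_rot":[0,0,0],"gripper":1},{"linear":[-0.0146,-0.0526,0],"delta_rot":[0,0,0],"gripper":1},{"linear":[-0.0146,-0.0526,0],"delta_rot":[0,0,0],"gripper":1},{"linear":[-0.0146,-0.0526,0],"delta_rot":[0,0,0],"gripper":1},{"linear":[-0.0146,-0.0526,0],"delta_rot":[0,0,0],"gripper":1},{"linear":[-0.0146,-0.0526,0],"delta_rot":[0,0,0],"gripper":1},{"linear":[-0.0087,-0.031,0],"delta_rot":[0,0,0],"gripper":1},{"linear":[0,0,0],"delta_rot":[0,0,0],"gripper":1},{"linear":[0,0,0],"delta_rot":[0,0,0],"gripper":1}]'; python3 -m jog '[{"linear":[0,0,0.03],"delta_rot":[0,0,0],"gripper":1},{"linear":[0,0,0.06],"delta_rot":[0,0,0],"gripper":1},{"linear":[0,0,0.06],"delta_rot":[0,0,0],"gripper":1},{"linear":[0,0,0.04],"delta_rot":[0,0,0],"gripper":1},{"linear":[0,0,0.028],"delta_rot":[0,0,0],"gripper":1},{"linear":[0,0,0.005],"delta_rot":[0,0,0],"gripper":1},{"linear":[0,0,0],"delta_rot":[0,0,0],"gripper":1},{"linear":[0,0,0],"delta_rot":[0,0,0],"gripper":1}]' | egrep 'eef|force'; for i in 1 2 ; do python3 -m jog '[{"linear":[0,0,0.002],"delta_rot":[0,0,0],"gripper":1},{"linear":[0,0,0],"delta_rot":[0,0,0],"gripper":1}]' | egrep 'eef|force'; done
```

```text
time: 33.8
eef_pos: [0.5705, 0.0142, 0.2334]
tcp_rot: [[-1.0, 0.003, -0.005], [0.003, 1.0, 0.001], [0.005, 0.001, -1.0]]
force: [-0.3, -1.2, -2.7]
finger_gap: 0.0519
grip_force: 63.9
eef_pos: [0.5724, 0.0149, 0.0697]
force: [0.3, -0.5, -2.4]
grip_force: 63.9
eef_pos: [0.5723, 0.0144, 0.0682]
force: [0.4, -0.1, -1.8]
grip_force: 64.0
eef_pos: [0.5717, 0.0143, 0.0658]
force: [-1.3, 0.3, -3.4]
grip_force: 64.0
```

```bash
python3 -m jog '[{"linear":[0,0,0.003],"delta_rot":[0,0,0],"gripper":1},{"linear":[0,0,0],"delta_rot":[0,0,0],"gripper":1}]' | egrep 'eef|force'; for i in 1 2 ; do python3 -m jog '[{"linear":[0,0,0.002],"delta_rot":[0,0,0],"gripper":1},{"linear":[0,0,0],"delta_rot":[0,0,0],"gripper":1}]' | egrep 'eef|force'; done
```

```text
eef_pos: [0.5714, 0.0143, 0.063]
force: [-0.1, -0.2, -2.7]
grip_force: 64.0
eef_pos: [0.5715, 0.0144, 0.0615]
force: [-0.4, 0.4, -2.2]
grip_force: 64.0
eef_pos: [0.5715, 0.0144, 0.0601]
force: [-0.3, -1.3, -3.0]
grip_force: 64.0
```

```bash
for i in 1 2 ; do python3 -m jog '[{"linear":[0,0,0.001],"delta_rot":[0,0,0],"gripper":1},{"linear":[0,0,0],"delta_rot":[0,0,0],"gripper":1}]' | egrep 'eef|force'; done
```

```text
eef_pos: [0.5717, 0.0144, 0.06]
force: [-1.4, 0.0, 1.3]
grip_force: 64.3
eef_pos: [0.5718, 0.0144, 0.0599]
force: [-2.9, 1.0, 6.7]
grip_force: 65.0
```

```bash
python3 -m jog '[{"linear":[0,0,0],"delta_rot":[0,0,0],"gripper":0.0},{"linear":[0,0,0],"delta_rot":[0,0,0],"gripper":-0.5},{"linear":[0,0,0],"delta_rot":[0,0,0],"gripper":-1},{"linear":[0,0,0],"delta_rot":[0,0,0],"gripper":-1},{"linear":[0,0,0],"delta_rot":[0,0,0],"gripper":-1},{"linear":[0,0,-0.02],"delta_rot":[0,0,0],"gripper":-1},{"linear":[0,0,-0.05],"delta_rot":[0,0,0],"gripper":-1},{"linear":[0,0,-0.06],"delta_rot":[0,0,0],"gripper":-1},{"linear":[0,0,-0.06],"delta_rot":[0,0,0],"gripper":-1},{"linear":[0,0,-0.04],"delta_rot":[0,0,0],"gripper":-1}]'
python3 -m jog '[{"linear":[0.02,0.05,0],"delta_rot":[0,0,0],"gripper":-1},{"linear":[0.03,0.05,0],"delta_rot":[0,0,0],"gripper":-1},{"linear":[0.03,0.05,0],"delta_rot":[0,0,0],"gripper":-1},{"linear":[0.03,0.05,0],"delta_rot":[0,0,0],"gripper":-1},{"linear":[0.03,0.05,0],"delta_rot":[0,0,0],"gripper":-1},{"linear":[0.03,0.05,0],"delta_rot":[0,0,0],"gripper":-1},{"linear":[0.03,0.05,0],"delta_rot":[0,0,0],"gripper":-1},{"linear":[0.02,0.04,0],"delta_rot":[0,0,0],"gripper":-1},{"linear":[0,0,0],"delta_rot":[0,0,0],"gripper":-1},{"linear":[0,0,0],"delta_rot":[0,0,0],"gripper":-1}]'
python3 - <<'E'
from h import *
a,p=snap('top','t9');b,q=snap('scene','s9')
A=cv2.resize(a[120:270,225:445],None,fx=2.72,fy=2.72,interpolation=cv2.INTER_CUBIC);B=cv2.resize(b[80:300,80:440],(598,365),interpolation=cv2.INTER_CUBIC)
cv2.imwrite('pics/v9a.png',cv2.resize(a[140:232,230:335],None,fx=6,fy=6,interpolation=cv2.INTER_CUBIC)[:,:,::-1]);cv2.imwrite('pics/v9b.png',cv2.resize(b,(800,600),interpolation=cv2.INTER_CUBIC)[:,:,::-1])
E
```

```text
time: 37.0
eef_pos: [0.5726, 0.0143, 0.2348]
tcp_rot: [[-1.0, 0.002, 0.004], [0.002, 1.0, -0.001], [-0.004, -0.001, -1.0]]
force: [0.6, 0.0, 0.3]
finger_gap: 0.0855
grip_force: 0.0
time: 38.0
eef_pos: [0.4067, 0.3076, 0.2313]
tcp_rot: [[-1.0, -0.001, 0.0], [-0.001, 1.0, -0.0], [-0.0, -0.0, -1.0]]
force: [0.3, 0.3, -0.6]
finger_gap: 0.0853
grip_force: 0.0
```

View pics/v9a.png

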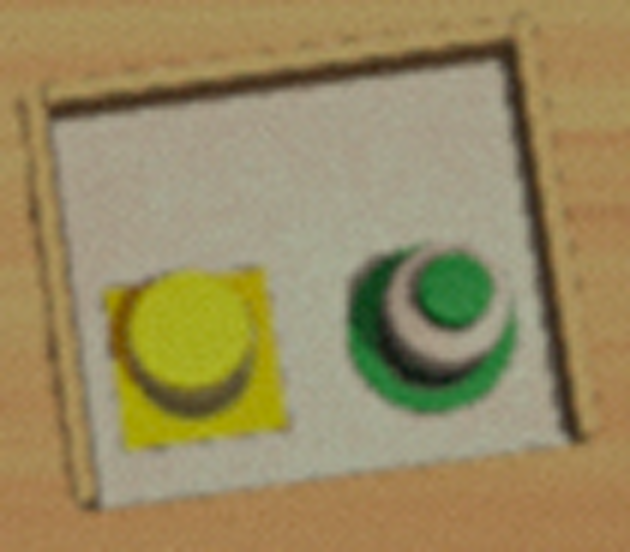

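View pics/v9b.png

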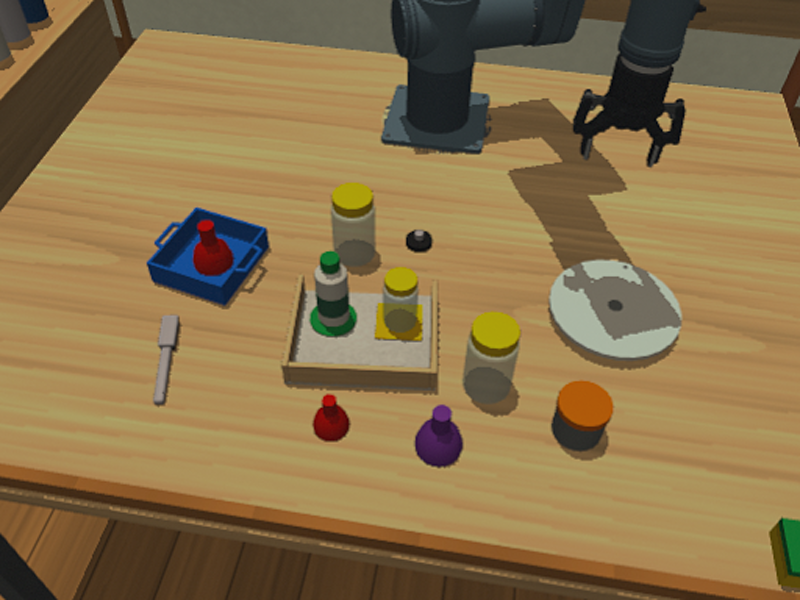

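The jar (lid at (190,328) in the crop) and the bottle (cap at (453,287)) are back on their coasters, at nearly the same pixels as at the start. The plunger stands in the caddy at (212,250) in the scene view, and nothing else has moved.

```bash
python3 -c "
from cell import env;print(env.hand_in())"
```

```text
the job is handed in; nothing more can be done
None
```

The job is handed in after about 38 s on the robot's clock: the plunger cup stands in the blue caddy, the bottle and jar are back on their own coasters, and the brush, tub and stopper were not moved; no verdict was returned.

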